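# Clear the vise and nip the blank against the work stop

### The job

A finished sleeve has been left standing in the milling vise next to the aluminium blank. Stand the sleeve upright on the loose-tool board, then set the blank up for milling: its end touching the stop rod, and the sliding jaw pushed up so that the blank sits flat on the bed, snug and square between the two jaws. Do not knock the sleeve over, and leave the other tools where they lie.

Things in the scene. Friction and masses are not known exactly. Their poses are not given: they have to be found in the camera images.
- vise: Blue and steel vise fixed to the table; jaws face each other along its y. Origin: on the table under the middle of its width. Flat bed 50 mm above the table, x -55 to +55 mm, y -165 to +155 mm. Fixed jaw at the -y end: working face at y = -120 mm, top 85 mm above the table. Stop rod along its +x side. The crank at the +y end (to y = 203 mm, under 50 mm high) is not needed.
- stop_rod (a point): A point on the axis of the work stop: a fixed, level steel rod 10 mm in diameter, along the vise's y at vise x = +65 mm (inner side at x = +60 mm), axis 70 mm above the table, reaching from the fixed jaw to vise y = +35 mm.
- jaw (a joint): Travel of the sliding jaw towards the fixed jaw, in m. 0: fully open, faces 175 mm apart; the gap is 0.175 minus this value; on the blank's 40 mm it reads 0.135. The quick-slide jaw moves freely under a push of about 4 N (friction) and stays where left; no spring, no need of the crank.
- jaw_back (a point): Middle of the back (vise +y side) of the sliding jaw, where it can be pushed towards vise -y. The jaw is 110 mm wide along vise x, 40 mm thick, and stands 35 mm above the bed (top 85 mm above the table); this point is 17.5 mm above the bed. The bed behind it is bare.
- part: The blank: solid aluminium block, 90 mm along its x, 40 mm along its y, 45 mm high, about 0.4 kg (up to 8 N to slide it), with two small dark centre marks on top. Loose, lying on the vise bed between the jaws, its long side roughly along vise x. Origin: centre of its underside. The +x end is to touch the stop rod.
- sleeve: The sleeve in the way: round aluminium piece, dark bore on top, standing on the vise bed on either side of the blank. 100 mm high, about 0.25 kg; foot 50 mm in diameter up to 14 mm, tapering to a straight neck 34 mm in diameter from 45 mm above its underside to the top. Origin: centre of its underside; z up.
- board: Loose-tool board: plain wooden board fixed on the table to the right of the vise, 240 mm along its x, 180 mm along its y, 12 mm thick. Origin: centre of its underside. Its half nearer the robot (its x from -120 to -10 mm) is bare; two tools lie on the far half.
- holder: Bystander: dark steel cutter holder lying on the board's far half, about 125 mm long, 28 mm thick. Origin: underside, near its middle.
- hexkey: Bystander: dark steel L-shaped hex key lying flat on the board's far half, 100 by 33 mm, 6 mm thick. Origin: underside, middle of the long leg.
- screwdriver: Bystander: screwdriver lying on the table to the left of the vise.
- parallel: Bystander: ground steel bar 110 x 12 x 30 mm on the table to the left of the vise.
- block123: Bystander: dark steel block 75 x 50 x 25 mm on the table beyond the vise.
- oil: Bystander: grey oil bottle, 60 mm in diameter, 170 mm high, on the table beyond the vise.
- brush: Bystander: brush lying on the table beyond the board.

How it is judged:
On the way, in this order (a step that is already met when the one before it is completed fails the run):
1. the sleeve stands upright on the board (x of sleeve in the frame of board between -0.115 and 0.115 m and y of sleeve in the frame of board between -0.085 and 0.085 m and z of sleeve in the frame of board between 0.009 and 0.015 m and angle between sleeve's own z axis and vertical below 0.1 rad), for 0.2 s.
2. the blank is snug between the jaws with its end on the stop rod (value of joint jaw above 0.132 m and x of part in the frame of vise above 0.011 m and y of part in the frame of vise below -0.097 m), for 0.2 s.
At the end, for the whole second after the job is handed in: Sleeve upright (0.1 rad) on the board, its axis 5 mm or more inside the edge. Blank flat on the bed, square within 0.05 rad, its end within 4 mm of the stop rod, its side within 3 mm of the fixed jaw, the sliding jaw shut on it (joint above 0.132). Both at rest (all of step 1 and all of step 2 and x of part in the frame of vise below 0.018 m and y of part in the frame of vise above -0.103 m and z of part in the frame of vise between 0.047 and 0.053 m and angle between part's own z axis and vertical below 0.05 rad and angle between the x axis of part and the x axis of vise, either way round below 0.05 rad and linear speed of each of sleeve, part below 0.02 m/s); the robot touches nothing.
It fails at once if the sleeve is knocked over (angle between sleeve's own z axis and vertical above 0.7 rad).
It fails at once if a tool lying about is moved by more than 20 mm (distance of any of holder, hexkey, screwdriver, parallel, block123, oil, brush from where it was at the start of the episode above 0.02 m).
It also fails if it takes over 67 s, if anything falls off the work surface, if the arm or the gripper's body presses on something with over 40 N, if the wrist force passes 120 N, or if a joint passes its speed limit or range.

### The arm

A 6-joint arm with a two-finger parallel gripper is mounted at the origin on the work surface. World frame = base frame: x ahead of the robot, y to its left, z up, the work surface at z = 0. Lengths are in m, angles in rad, forces in N, time in s.
With the tool pointing down it reaches from about 0.275 to 0.75 m from the base axis. Payload 10.2 kg.
Tool frame: the origin (TCP) lies midway between the tips of the shut fingers; the grasp point (between the pads) lies 19 mm behind it (env.hold_point_z is the distance from the TCP to the grasp point, in m); x points along the fingers, z is the direction in which the jaws open and shut, and the axes are right-handed (so a half turn about x gives the same grasp; the last joint's range is limited). The gripper opens to 85 mm and grips with 20 to 120 N. Pads are 22 mm wide; open, the fingers measure 114 mm over their backs; the gripper's body (76 mm by 85 mm) begins 54 mm behind the grasp point. The pads swing forward as they close: fully open they stand 13 mm farther back than shut.
Start: joints at [-1.424, 0.313, 1.498, -0, 1.331, -0.223], TCP at [0.19, -0.49, 0.231] pointing down, gripper open.
Joint ranges: [-2.94, 2.94], [-0.97, 2.17], [0.19, 2.56], [-1.23, 4.37], [0.02, 3.11], [-2.88, 2.88]. Speed limits (rad/s): [2.39, 2.39, 3.01, 3.14, 3.14, 3.14].

### API

Orientations are given as a unit quaternion [x, y, z, w].
In Python, from bench import env, kinematics, monitor, eyes, job gives the robot as it stands. The module is installed in compiled form; this text tells all that it offers. Calls block until the motion is done:
- env.reach(position, orientation): joint-space move of the TCP to a pose.
- env.movel(position, velocity=0.15, frame=None, guard=None): straight line of the TCP; frame=None keeps the orientation; velocity is the mean speed in m/s. With guard (N) it stops when the force on the tool has changed by that much, and returns True; else False.
- env.set_joints(angles): joint-space move.
- env.release() and env.close_gripper(effort=None): open the fingers fully, or close them until they stop; effort is the grip in N (None keeps the last).
- env.hold(seconds).
- kinematics.ik(position, orientation): joint angles nearest the present ones, or None.
- monitor.sense(): the state.
- eyes.grab_frame(name): name is "scene" or "top" or "wrist"; returns a dict with "frame" (420x560x3 uint8, red, green, blue), "mtx" (3x3 intrinsics, pixels), "k1" (the pictures are not rectified: a ray, as slopes to the right and down, at radius r is drawn at 1 + k1 r^2 times it, then the intrinsics apply), "view" (4x4, takes a point from world to camera coordinates). Camera axes: x right, y down, z forward; pixel columns grow to the right and rows downward; lengths in m; the calibration is good to about 2 mm. A picture is of the moment at which its call begins. There is no depth.
A pose or a line that the arm cannot do raises env.MotionError and nothing moves.
- job.hand_in(): hands the job in, once; it reports no verdict.
The state is a dict: "clock": time; "joints": joint angles; "qvel": joint speeds; "joint_efforts": joint torques, N m; "position": TCP position; "ee_rot": TCP orientation; "contact_force": force on the tool from outside, world axes, zero at the start; "ft_torque": the same for the moment, N m; "finger_gap": opening from 0.0 (shut) to 1.0 (fully open).
Only numpy, scipy, OpenCV 4.12 (cv2) and the standard library are available. Lean on these libraries where they do the work, as an engineer would, in place of code of your own. Each camera call takes 0.05 s, during which the arm holds its last target.

## Working session

There is one attempt and no reset: what is moved stays moved. The work goes in short steps, each a Python script; the robot and the scene stay as the last script left them, time stands still between calls to the robot, and variables do not carry over. Pictures are saved under pics/ and viewed, and the job is handed in when it is done.

```bash
mkdir -p pics
cat > h.py <<'E'
import numpy as np, cv2
from bench import env, kinematics, monitor, eyes, job
from scipy.spatial.transform import Rotation as R
def save(n,f): 
    d=eyes.grab_frame(n); cv2.imwrite(f,d["frame"][:,:,::-1]); np.savez(f[:-4],**{k:np.array(v) for k,v in d.items()}); return d
def ray(d,u,v):
    K=np.array(d["mtx"]);k=float(d["k1"]);p=np.array([(u-K[0,2])/K[0,0],(v-K[1,2])/K[1,1]])
    q=p.copy()
    for _ in range(30): q=p/(1+k*(q@q))
    V=np.array(d["view"]);Rm=V[:3,:3];c=-Rm.T@V[:3,3]
    return c,Rm.T@np.array([q[0],q[1],1])
def at(d,u,v,z):
    c,r=ray(d,u,v); return c+r*(z-c[2])/r[2]
def proj(d,P):
    V=np.array(d["view"]);p=V[:3,:3]@np.array(P)+V[:3,3];q=p[:2]/p[2];q=q*(1+float(d["k1"])*(q@q))
    K=np.array(d["mtx"]);return np.array([K[0,0]*q[0]+K[0,2],K[1,1]*q[1]+K[1,2]])
E
python3 - <<'E'
from h import *
for n in ["scene","top","wrist"]:
    d=save(n,f"pics/{n}0.png"); print(n,d["mtx"],d["k1"],-np.array(d["view"])[:3,:3].T@np.array(d["view"])[:3,3])
s=monitor.sense();print(s);print(env.hold_point_z)
E
```

```text
scene [[498.27448944   0.         281.24158567]
 [  0.         498.27448944 204.37751769]
 [  0.           0.           1.        ]] -0.03310242804977301 [ 1.01421921 -0.32046443  1.06089657]
top [[392.02299962   0.         275.8814614 ]
 [  0.         392.02299962 210.34306608]
 [  0.           0.           1.        ]] -0.09764670516477669 [0.52192226 0.03379963 1.00250693]
wrist [[309.84218176   0.         278.28599575]
 [  0.         309.84218176 211.63390136]
 [  0.           0.           1.        ]] -0.04063686401106162 [ 0.25958421 -0.46217505  0.37397691]
{'clock': 0.15, 'joints': array([-1.42439230e+00,  3.13331457e-01,  1.49822739e+00,  3.91637747e-05,
        1.33097461e+00, -2.23407820e-01]), 'qvel': array([ 0.00074147, -0.00133782, -0.00319467, -0.00024027, -0.00027027,
       -0.00061389]), 'joint_efforts': array([ 1.55666261e-03, -4.12367678e+01, -2.59797013e+01, -1.95668572e-04,
        3.22592037e-03, -1.26042025e-05]), 'position': array([ 0.1897243 , -0.48933477,  0.23087467]), 'ee_rot': array([ 0.39980564,  0.58361798, -0.3992992 ,  0.58318578]), 'contact_force': array([ 0.0933041 , -0.62239778, -0.54511856]), 'ft_torque': array([ 0.0286528 , -0.00307302, -0.01951191]), 'finger_gap': 1.001504448233114}
0.0187
```

View pics/scene0.png

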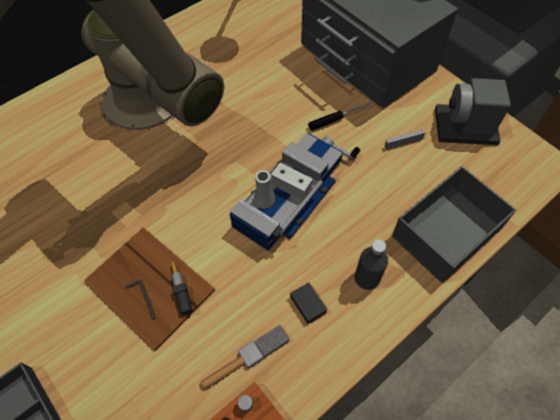

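View pics/top0.png

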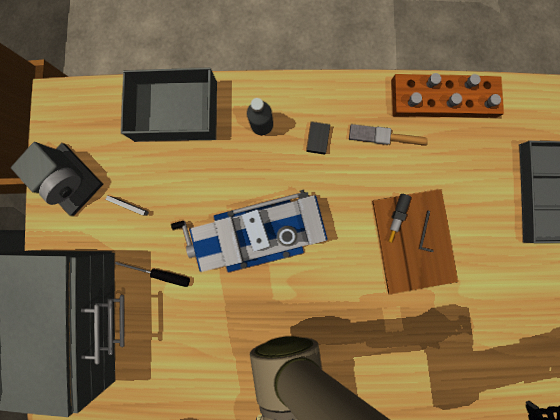

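The vise is near (255,232) in the top view. The sleeve stands at about (288,236) between the blank and the fixed jaw (right end), and the board is near (415,242). I'll enlarge this next.

Run:
```python
import cv2
a=cv2.imread("pics/top0.png")
cv2.imwrite("pics/t1.png",cv2.resize(a[180:280,165:340],None,fx=4.5,fy=4.5,interpolation=cv2.INTER_CUBIC))
cv2.imwrite("pics/t2.png",cv2.resize(a[180:300,365:465],None,fx=5,fy=5,interpolation=cv2.INTER_CUBIC))
```

```text
(no output)
```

View pics/t1.png

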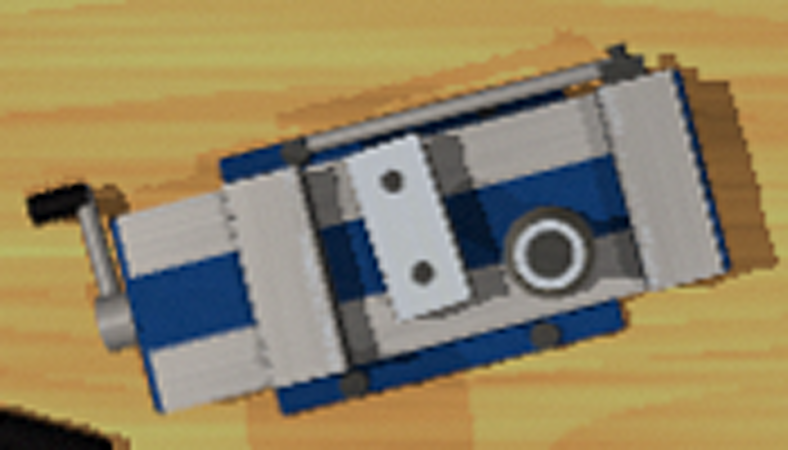

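View pics/t2.png

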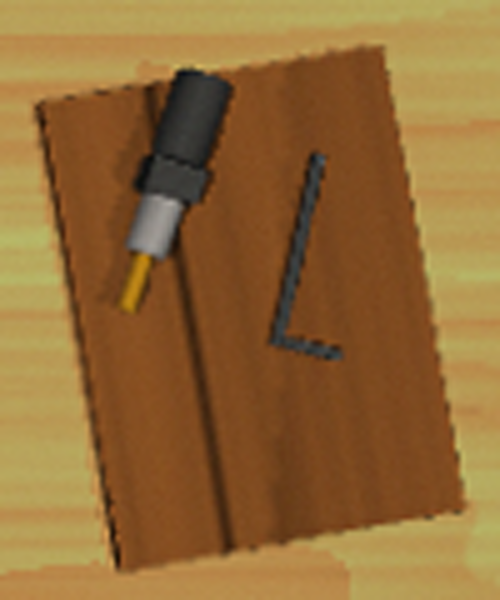

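```bash
cat > m.py <<'E'
from h import *
d=np.load("pics/top0.npz")
c1=lambda p:((p[0]+.5)/4.5-.5+165,(p[1]+.5)/4.5-.5+180)
c2=lambda p:((p[0]+.5)/5-.5+365,(p[1]+.5)/5-.5+180)
W=lambda p,z,c:at(d,*c(p),z)[:2]
fj=[W(p,.085,c1) for p in [(598,88),(650,290),(675,68),(728,272)]]
sj=[W(p,.085,c1) for p in [(297,165),(348,368),(230,182),(277,388)]]
pt=[W(p,.095,c1) for p in [(345,158),(418,133),(470,292),(398,320)]]
mk=[W(p,.095,c1) for p in [(391,181),(423,272)]]
sl=W((548,253),.150,c1)
bd=[W(p,.012,c2) for p in [(38,103),(382,46),(465,512),(120,570)]]
n=np.linalg.norm
print("fj len",n(fj[0]-fj[1]),n(fj[2]-fj[3]),"sj",n(sj[0]-sj[1]),n(sj[2]-sj[3]),n(sj[0]-sj[2]))
vx=(fj[0]-fj[1])+(sj[0]-sj[1])+(sj[2]-sj[3])+(fj[2]-fj[3]);a=np.arctan2(vx[1],vx[0])
vy=(sj[0]+sj[1])-(fj[0]+fj[1]); a2=np.arctan2(-vy[0],vy[1]); print("vise yaw",a,a2,"gap",n(vy)/2)
th=a
Rv=np.array([[np.cos(th),-np.sin(th)],[np.sin(th),np.cos(th)]])
fc=(fj[0]+fj[1])/2; vo=fc-Rv@[0,-.12]; vo2=(sum(sj[:2])/2)-Rv@[0,.055]
print("vise",vo,vo2)
V=lambda p:Rv.T@(p-vo)
print("part corners vise",[V(p).round(4) for p in pt],"size",n(pt[0]-pt[1]),n(pt[1]-pt[2]))
pc=sum(pt)/4; print("part c",pc,V(pc),"marks",V(sum(mk)/2), "yaw", np.arctan2(*(mk[0]-mk[1])[::-1]),np.arctan2(*(pt[1]-pt[2])[::-1]))
print("sleeve",sl,V(sl))
print("board",[b.round(4) for b in bd],sum(bd)/4,n(bd[0]-bd[1]),n(bd[1]-bd[2]))
x=bd[0]-bd[3]+bd[1]-bd[2];print("byaw",np.arctan2(x[1],x[0]))
print("rod", V(W((430,109),.070,c1)))
E
python3 m.py
```

```text
fj len 0.10832526853985464 0.10945256644109717 sj 0.10913325330260128 0.11034741872536155 0.03641747762251685
vise yaw 0.24373240781455743 0.2500190418233733 gap 0.16220414330127012
vise [0.51380627 0.1145129 ] [0.51590545 0.10184604]
part corners vise [array([0.0503, 0.0161]), array([ 0.0536, -0.0237]), array([-0.0323, -0.0299]), array([-0.0374,  0.0095])] size 0.03992992973834057 0.08616626031878166
part c [0.5237823  0.10979889] [ 0.00854356 -0.00698216] marks [ 0.00819691 -0.00654012] yaw 0.33992920502175356 0.31666332139130476
sleeve [0.51036781 0.03732847] [-0.02196347 -0.07407337]
board [array([ 0.5979, -0.1796]), array([ 0.6268, -0.3573]), array([ 0.3897, -0.3964]), array([ 0.3626, -0.2189])] [ 0.49423594 -0.28804248] 0.18005456337566414 0.24031480960066065
byaw 0.16451879809997202
rod [ 0.06621819 -0.0313495 ]
```

```bash
cat >> h.py <<'E'
TH=0.246; VO=np.array([.5148,.1085])   # refined later
def v2w(x,y,th=None):
    t=TH if th is None else th
    return VO+np.array([[np.cos(t),-np.sin(t)],[np.sin(t),np.cos(t)]])@[x,y]
def down(p):  # opening direction yaw p
    z=np.array([np.cos(p),np.sin(p),0]);x=np.array([0,0,-1.]);y=np.cross(z,x)
    return R.from_matrix(np.c_[x,y,z]).as_quat()
def mod(p): return [p,p+np.pi]
E
python3 - <<'E'
from h import *
print(R.from_quat(monitor.sense()["ee_rot"]).as_matrix().round(2))
print(VO)
for nm,(x,y),z in [("sl",(.5104,.0373),.103),("bd",(.430,-.2987),.065),("pt",(.5238,.1098),.068),("pend",v2w(.015,-.1),.068),("push",v2w(0,.115),.06)]:
    for k in range(8):
        p=TH+k*np.pi/4; q=kinematics.ik([x,y,z],down(p)); print(nm,k,None if q is None else np.round(q,2))
E
```

```text
[[-0.    0.93  0.36]
 [ 0.    0.36 -0.93]
 [-1.    0.   -0.  ]]
[0.5148 0.1085]
sl 0 [-0.16  0.43  1.7  -0.    1.02 -0.4 ]
sl 1 [-0.16  0.43  1.7  -0.    1.02 -1.19]
sl 2 [-0.16  0.43  1.7  -0.    1.02 -1.97]
sl 3 [-0.16  0.43  1.7  -0.    1.02 -2.76]
sl 4 [-0.16  0.43  1.7  -0.    1.02  2.74]
sl 5 [-0.16  0.43  1.7  -0.    1.02  1.95]
sl 6 [-0.16  0.43  1.7  -0.    1.02  1.17]
sl 7 [-0.16  0.43  1.7  -0.    1.02  0.38]
bd 0 [-0.83  0.5   1.7  -0.    0.94 -1.08]
bd 1 [-0.83  0.5   1.7  -0.    0.94 -1.86]
bd 2 [-0.83  0.5   1.7  -0.    0.94 -2.65]
bd 3 [-0.83  0.5   1.7  -0.    0.94  2.85]
bd 4 [-0.83  0.5   1.7  -0.    0.94  2.06]
bd 5 [-0.83  0.5   1.7  -0.    0.94  1.28]
bd 6 [-0.83  0.5   1.7  -0.    0.94  0.49]
bd 7 [-0.83  0.5   1.7  -0.    0.94 -0.29]
pt 0 [-0.01  0.52  1.66 -0.    0.96 -0.26]
pt 1 [-0.01  0.52  1.66 -0.    0.96 -1.04]
pt 2 [-0.01  0.52  1.66 -0.    0.96 -1.83]
pt 3 [-0.01  0.52  1.66 -0.    0.96 -2.61]
pt 4 None
pt 5 [-0.01  0.52  1.66 -0.    0.96  2.1 ]
pt 6 [-0.01  0.52  1.66 -0.    0.96  1.31]
pt 7 [-0.01  0.52  1.66 -0.    0.96  0.53]
pend 0 [-0.18  0.55  1.6  -0.    0.99 -0.43]
pend 1 [-0.18  0.55  1.6  -0.    0.99 -1.22]
pend 2 [-0.18  0.55  1.6  -0.    0.99 -2.  ]
pend 3 [-0.18  0.55  1.6  -0.    0.99 -2.79]
pend 4 [-0.18  0.55  1.6  -0.    0.99  2.71]
pend 5 [-0.18  0.55  1.6  -0.    0.99  1.93]
pend 6 [-0.18  0.55  1.6  -0.    0.99  1.14]
pend 7 [-0.18  0.55  1.6  -0.    0.99  0.36]
push 0 [ 0.21  0.53  1.67 -0.    0.94 -0.04]
push 1 [ 0.21  0.53  1.67 -0.    0.94 -0.83]
push 2 [ 0.21  0.53  1.67 -0.    0.94 -1.61]
push 3 [ 0.21  0.53  1.67 -0.    0.94 -2.4 ]
push 4 None
push 5 [ 0.21  0.53  1.67 -0.    0.94  2.32]
push 6 [ 0.21  0.53  1.67 -0.    0.94  1.53]
push 7 [ 0.21  0.53  1.67 -0.    0.94  0.74]
```

Run:
```python
from h import *
env.reach([.5104,.0373,.26],down(TH-np.pi/4))
save("wrist","pics/w1.png"); s=monitor.sense(); print(s["clock"],s["position"])
```

```text
2.4083 [0.51046392 0.03658122 0.2599141 ]
```

View pics/w1.png

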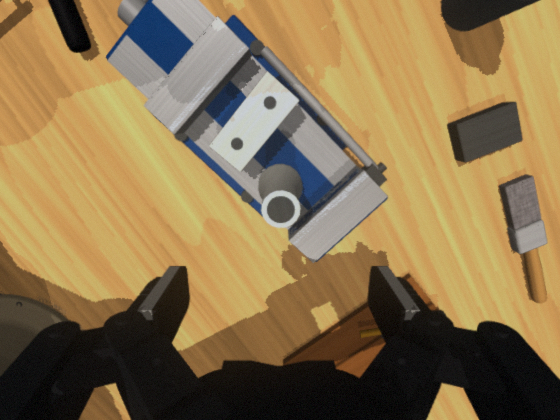

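The wrist view shows the sleeve bore at (281,208), the blank's marks at (270,102) and (237,144), and the fixed jaw's working edge from about (363,172) to (290,235). I'll use these to check the top-view measurements.

```bash
python3 - <<'E'
import cv2
a=cv2.imread("pics/w1.png")
cv2.imwrite("pics/w1c.png",cv2.resize(a[0:270,95:400],None,fx=2.2,fy=2.2,interpolation=cv2.INTER_CUBIC))
E
python3 - <<'E'
from h import *
d=np.load("pics/w1.npz")
print("sleeve",at(d,281,208,.15)[:2], "marks",at(d,270,102,.095)[:2],at(d,237,144,.095)[:2])
E
```

```text
sleeve [0.51275004 0.03583935] marks [0.54933016 0.11646132] [0.50139363 0.09978007]
```

View pics/w1c.png

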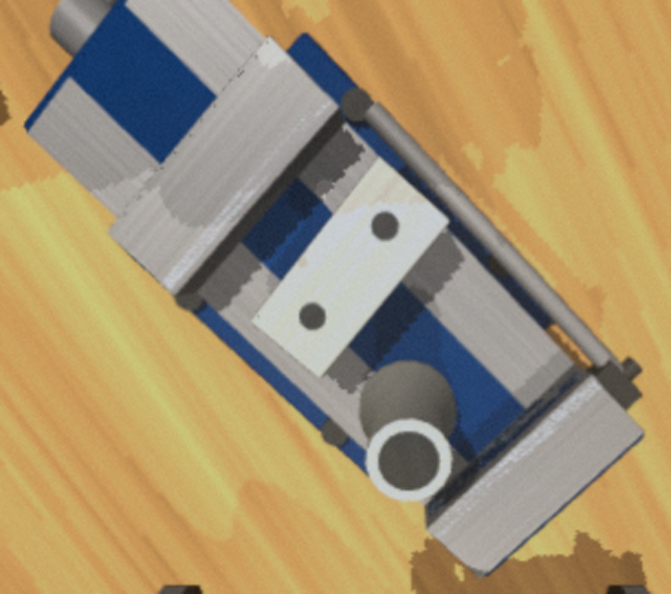

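Run:
```python
from h import *
d=np.load("pics/w1.npz"); n=np.linalg.norm
W=lambda p,z:at(d,(p[0]+.5)/2.2-.5+95,(p[1]+.5)/2.2-.5,z)[:2]
fj=[W(p,.085) for p in [(598,378),(428,525),(643,435),(487,576)]]
sj=[W(p,.085) for p in [(340,110),(172,296),(268,38),(108,232)]]
pt=[W(p,.095) for p in [(378,157),(448,222),(320,376),(252,321)]]
print(n(fj[0]-fj[1]),n(fj[2]-fj[3]),n(sj[0]-sj[1]),n(sj[2]-sj[3]))
vx=(fj[0]-fj[1])+(sj[0]-sj[1])+(sj[2]-sj[3])+(fj[2]-fj[3]);th=np.arctan2(vx[1],vx[0])
vy=sum(sj)-sum(fj);print("yaw",th,np.arctan2(-vy[0],vy[1]),"gap",n(sum(sj[:2])-sum(fj[:2]))/2,"thick",n(sum(sj[:2])-sum(sj[2:]))/2,n(sum(fj[:2])-sum(fj[2:]))/2)
Rv=R.from_euler('z',.247).as_matrix()[:2,:2]
print("vo by fj",sum(fj[:2])/2-Rv@[0,-.12],sum(fj[2:])/2-Rv@[0,-.165]," sj mid",sum(sj[:2])/2,sum(sj[2:])/2)
pc=sum(pt)/4
for vo in [sum(fj[:2])/2-Rv@[0,-.12]]:
  print([(Rv.T@(p-vo)).round(4) for p in pt],Rv.T@(pc-vo),pc)
  print([(Rv.T@(p-vo)).round(4) for p in sj])
```

```text
0.10877884832266543 0.10455456062143903 0.11012619523160744 0.1077430912420028
yaw 0.23911882738239948 0.26067331836608915 gap 0.16393686006322822 thick 0.03945076867208182 0.039193715752713874
vo by fj [0.51720696 0.11219792] [0.51535285 0.11772106]  sj mid [0.50346792 0.15401552] [0.49400694 0.19231504]
[array([0.0493, 0.0176]), array([ 0.0519, -0.0218]), array([-0.0354, -0.0282]), array([-0.0387,  0.0101])] [ 0.00679246 -0.00559399] [0.52516098 0.10843443]
[array([0.052 , 0.0432]), array([-0.0582,  0.0446]), array([0.051 , 0.0836]), array([-0.0568,  0.0831])]
```

```bash
sed -i 's/^TH=.*/TH=0.248; VO=np.array([.5155,.1130])/' h.py
python3 - <<'E'
from h import *
p=TH-np.pi/4
env.movel([.5116,.0366,.104],velocity=.12,guard=12)
s=monitor.sense(); print(s["clock"],s["position"],s["contact_force"])
env.close_gripper(40)
s=monitor.sense(); print(s["clock"],s["finger_gap"],s["position"],s["contact_force"])
env.movel([.5116,.0366,.195],velocity=.1)
s=monitor.sense(); print(s["clock"],s["finger_gap"],s["contact_force"])
save("wrist","pics/w2.png"); save("scene","pics/s2.png")
E
```

```text
3.8583 [0.51192899 0.03656488 0.10457796] [-0.87740497 -0.61135832  0.48616424]
4.3833 0.38188017055111195 [0.5117359  0.03657046 0.10421926] [-0.36604265  0.17451876  2.90232266]
5.4417 0.379045120057886 [ 0.12238625  0.8892837  -3.24941669]
```

View pics/w2.png

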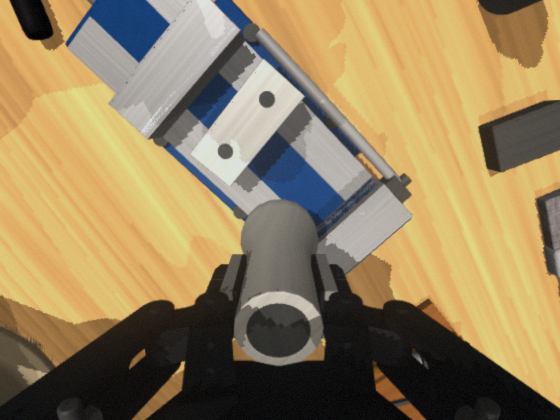

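View pics/s2.png

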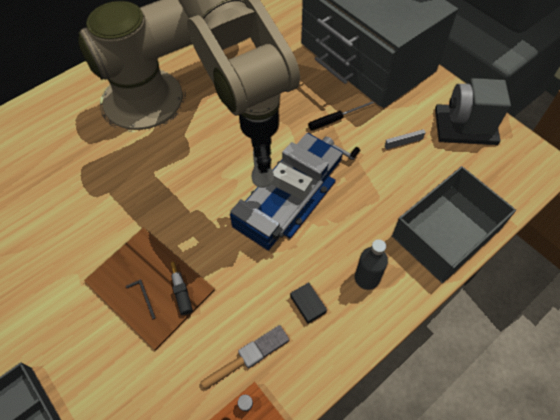

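The sleeve is held (gap 0.38, about a 34 mm neck) and looks upright. The next move carries it to the board's bare half.

```bash
python3 - <<'E'
from h import *
env.movel([.430,-.2987,.195],velocity=.2)
env.movel([.430,-.2987,.090],velocity=.12)
g=env.movel([.430,-.2987,.063],velocity=.02,guard=5)
s=monitor.sense(); print(g,s["clock"],s["finger_gap"],s["position"],s["contact_force"])
save("scene","pics/s3.png")
E
python3 -c "
import cv2;a=cv2.imread('pics/s3.png');cv2.imwrite('pics/s3c.png',cv2.resize(a[150:360,60:260],None,fx=2.8,fy=2.8))"
```

```text
True 9.525 0.3796668035251703 [ 0.43002656 -0.29872529  0.06619024] [-0.36982922  0.21946773  4.7015675 ]
```

View pics/s3c.png

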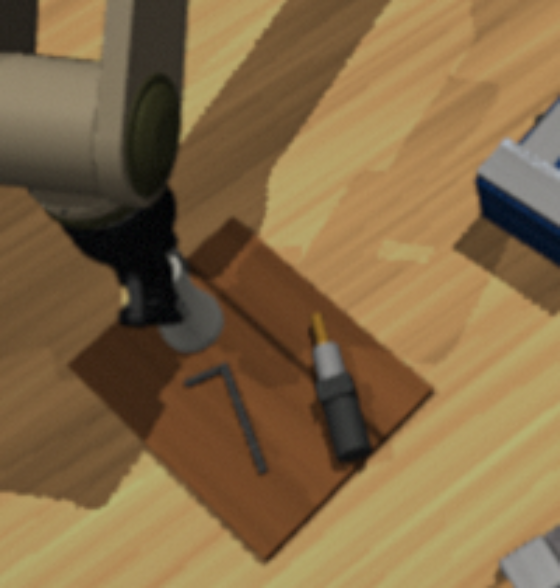

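The guard tripped at z = 0.066, exactly where the foot should meet the board. The sleeve stands on the bare half, clear of the hex key. Release, retreat and look.

Run:
```python
from h import *
env.release(); env.hold(.2)
env.movel([.430,-.2987,.20],velocity=.15)
x,y=v2w(.007,-.020)
env.reach([x,y,.20],down(TH-np.pi/2))
s=monitor.sense(); print(s["clock"],s["position"],s["contact_force"],s["joints"].round(2))
save("scene","pics/s4.png");save("wrist","pics/w4.png")
```

```text
12.8917 [0.52727642 0.09464779 0.19977216] [ 0.44571575 -0.15709867 -0.15922084] [-0.04  0.36  1.51 -0.    1.27  1.28]
```

View pics/s4.png

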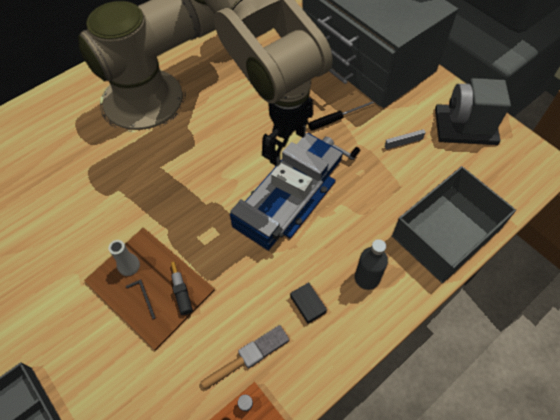

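View pics/w4.png

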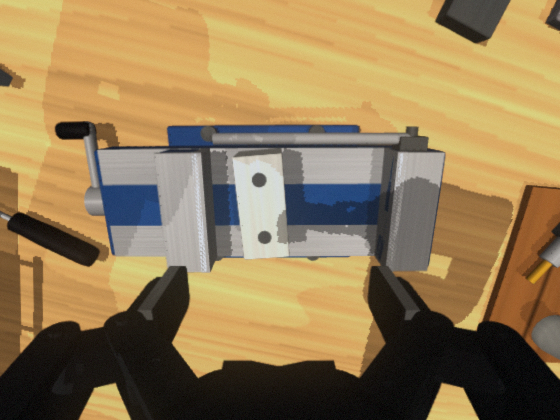

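The sleeve stands upright on the board at (120,255) in the scene view. In the wrist view the blank's marks are at (259,180) and (264,237), and the sliding jaw's edge is at about (210,210). I'll check the gap for the finger before descending.

Run:
```python
from h import *
d=np.load("pics/w4.npz")
Rv=R.from_euler('z',TH).as_matrix()[:2,:2]
W=lambda p,z:(Rv.T@(at(d,*p,z)[:2]-VO)).round(4)
print("marks",W((259,180),.095),W((264,237),.095))
print("part",[W(p,.095) for p in [(234,155),(282,154),(288,254),(244,259)]])
print("sj face",W((208,149),.085),W((213,270),.085)," fj",W((394,150),.085),W((388,268),.085))
print("rod",W((300,138),.07))
print("tcp",W.__call__ and (Rv.T@(monitor.sense()["position"][:2]-VO)))
```

```text
marks [ 0.0326 -0.0051] [-0.0171 -0.0085]
part [array([0.0528, 0.0144]), array([ 0.0536, -0.0237]), array([-0.033 , -0.0293]), array([-0.0378,  0.0094])]
sj face [0.0566 0.0371] [-0.054   0.0398]  fj [ 0.0559 -0.1165] [-0.0522 -0.1227]
rod [ 0.0644 -0.0395]
tcp [ 0.00693137 -0.02086038]
```

Run:
```python
from h import *
x,y=v2w(.008,-.024)
env.movel([x,y,.11],velocity=.15)
g=env.movel([x,y,.062],velocity=.05,guard=6)
s=monitor.sense(); print(g,s["clock"],s["position"],s["contact_force"])
if not g:
    env.close_gripper(30)
    s=monitor.sense(); print(s["clock"],s["finger_gap"],s["position"],s["contact_force"])
save("wrist","pics/w5.png")
```

```text
False 14.85 [0.52935471 0.09169823 0.06230276] [ 0.49051721 -0.78420031  0.5137333 ]
15.3333 0.464129649699032 [0.52929964 0.09184606 0.06231757] [-0.56565901  3.032245    4.69205057]
```

View pics/w5.png

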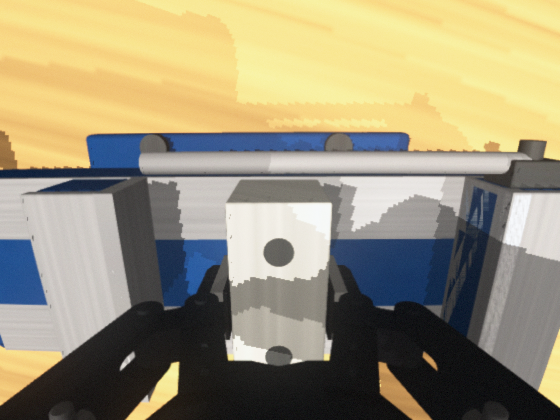

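The blank is held (gap 0.46, about 40 mm) and squared to the fingers. Lift 2 mm, move to the middle of the gap, then feel for the rod.

Run:
```python
from h import *
env.close_gripper(60)
x,y=v2w(.008,-.024); env.movel([x,y,.0645],velocity=.05)
x,y=v2w(.008,-.043); env.movel([x,y,.0645],velocity=.05)
x,y=v2w(.026,-.043); g=env.movel([x,y,.0645],velocity=.02,guard=6)
s=monitor.sense(); Rv=R.from_euler('z',TH).as_matrix()[:2,:2]
print(g,s["clock"],s["finger_gap"],Rv.T@(s["position"][:2]-VO),s["position"][2],s["contact_force"])
save("wrist","pics/w6.png")
```

```text
True 16.875 0.4556354256065107 [ 0.01401637 -0.04264813] 0.0636586965296206 [ 0.8297959   0.6335929  -3.88570831]
```

View pics/w6.png

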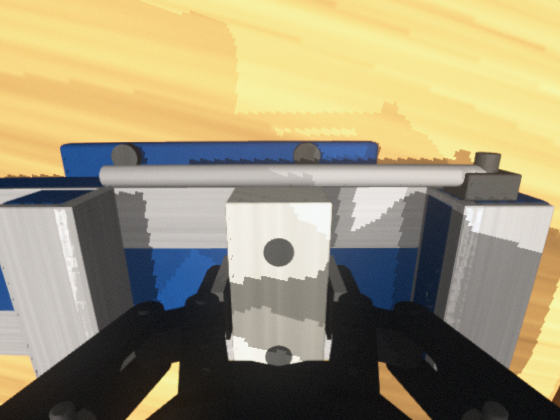

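The line stopped after about 6 mm, as expected for the rod, and the blank's end appears against the rod. Lower, release, and look before pushing the jaw.

```bash
python3 - <<'E'
from h import *
s=monitor.sense();P=s["position"].copy(); 
g=env.movel([P[0],P[1],.0600],velocity=.02,guard=5)
s=monitor.sense();print(g,s["position"][2],s["contact_force"])
env.release(); env.hold(.1)
env.movel([P[0],P[1],.17],velocity=.15)
print(monitor.sense()["clock"])
save("wrist","pics/w7.png")
E
python3 -c "
import cv2;a=cv2.imread('pics/w7.png');cv2.imwrite('pics/w7c.png',cv2.resize(a[120:300,130:430],None,fx=2.6,fy=2.6))"
```

```text
True 0.06244886415089156 [-2.10654879 -0.07831696  4.83425032]
18.6333
```

View pics/w7c.png

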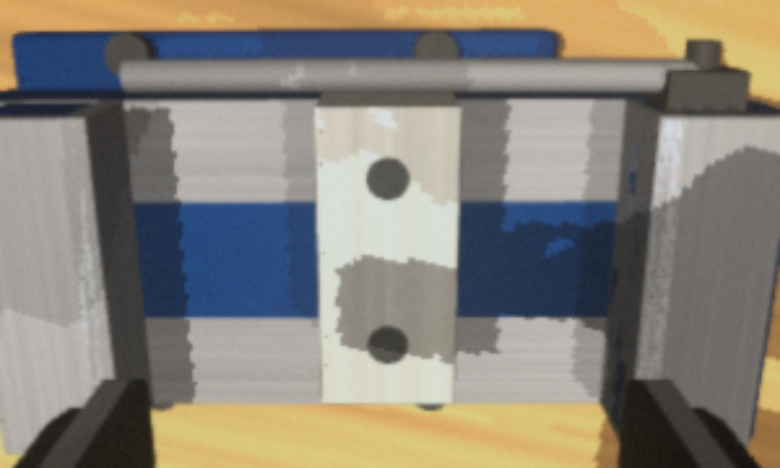

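The blank is flat, square to the vise and at the rod. Next is pushing the sliding jaw from behind.

```bash
python3 - <<'E'
from h import *
Rv=R.from_euler('z',TH).as_matrix()[:2,:2]
def rep(g):
    s=monitor.sense();print(g,round(s["clock"],2),(Rv.T@(s["position"][:2]-VO)).round(4),s["position"][2].round(4),(Rv.T@s["contact_force"][:2]).round(1),s["contact_force"][2].round(1))
def go(x,y,z,v,g=None):
    w=v2w(x,y); r=env.movel([w[0],w[1],z],velocity=v,guard=g); rep(r); return r
go(0,.118,.17,.2)
env.close_gripper(30)
if not go(0,.118,.062,.08,8):
    go(0,.05,.062,.06,25)
    go(0,-.01,.062,.06,25)
save("wrist","pics/w8.png"); save("top","pics/t8.png")
E
python3 -c "
import cv2;a=cv2.imread('pics/t8.png');cv2.imwrite('pics/t8c.png',cv2.resize(a[150:310,165:465],None,fx=2.6,fy=2.6))"
```

```text
False 19.64 [1.000e-04 1.173e-01] 0.1698 [0.4 0.2] -1.0
False 21.91 [0.0003 0.118 ] 0.0624 [-0.1 -0.8] 0.4
False 23.19 [-0.0002  0.0498] 0.062 [-0.4 -0.6] 0.5
False 24.34 [ 0.     -0.0099] 0.062 [1.6 3.7] -0.2
```

View pics/w8.png

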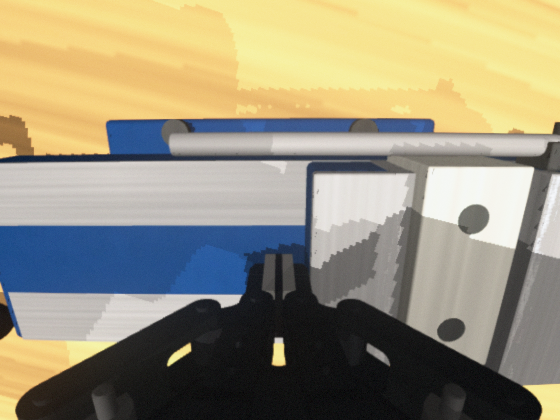

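View pics/t8c.png

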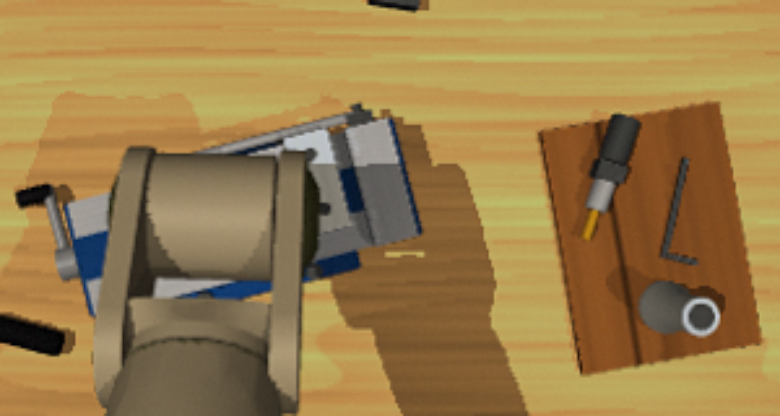

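The jaw now carries the blank, still square, with a gap of perhaps 15–20 mm left. Keep pushing, slower, until it stops.

Run:
```python
from h import *
Rv=R.from_euler('z',TH).as_matrix()[:2,:2]
def rep(g):
    s=monitor.sense();print(g,round(s["clock"],2),(Rv.T@(s["position"][:2]-VO)).round(4),s["position"][2].round(4),(Rv.T@s["contact_force"][:2]).round(1),s["contact_force"][2].round(1))
def go(x,y,z,v,g=None):
    w=v2w(x,y); r=env.movel([w[0],w[1],z],velocity=v,guard=g); rep(r); return r
go(0,-.06,.062,.025,25)
save("wrist","pics/w9.png")
```

```text
True 25.4 [ 0.0001 -0.0258] 0.0619 [1.7 5.4] 3.0
```

View pics/w9.png

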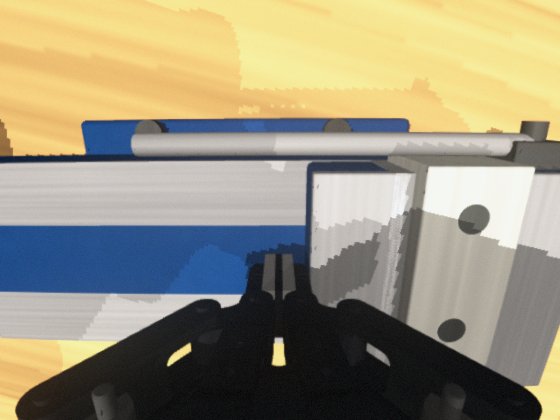

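It stopped at finger y = -0.0258, close to the predicted -0.0255. Press once more to confirm, back away and inspect the end at the rod.

```bash
python3 - <<'E'
from h import *
Rv=R.from_euler('z',TH).as_matrix()[:2,:2]
def rep(g):
    s=monitor.sense();print(g,round(s["clock"],2),(Rv.T@(s["position"][:2]-VO)).round(4),s["position"][2].round(4),(Rv.T@s["contact_force"][:2]).round(1),s["contact_force"][2].round(1))
def go(x,y,z,v,g=None):
    w=v2w(x,y); r=env.movel([w[0],w[1],z],velocity=v,guard=g); rep(r); return r
go(0,-.04,.062,.02,22)
go(0,.0,.062,.08)
go(0,.0,.20,.2)
w=v2w(-.05,-.09);env.reach([w[0],w[1],.2],down(TH-np.pi/2))
env.hold(.2); rep(0)
d=save("wrist","pics/w10.png")
E
python3 -c "
import cv2;a=cv2.imread('pics/w10.png');cv2.imwrite('pics/w10c.png',cv2.resize(a[50:270,120:430],None,fx=2.5,fy=2.5,interpolation=cv2.INTER_CUBIC))"
```

```text
True 25.78 [-0.     -0.0257] 0.0618 [0.  3.9] 2.1
False 26.25 [-0.      0.0004] 0.062 [-0.3 -0. ] -0.0
False 27.09 [-0.0005 -0.    ] 0.1988 [-0.3 -0.5] 0.0
0 27.78 [-0.0497 -0.0893] 0.1996 [0.1 0.3] 0.4
```

View pics/w10c.png

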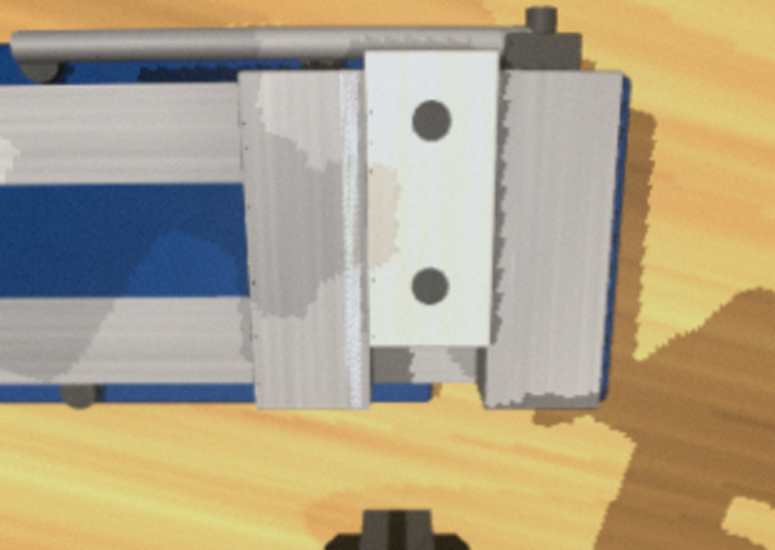

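Run:
```python
from h import *
d=np.load("pics/w10.npz"); Rv=R.from_euler('z',TH).as_matrix()[:2,:2]
W=lambda p,z:(Rv.T@(at(d,(p[0]+.5)/2.5-.5+120,(p[1]+.5)/2.5-.5+50,z)[:2]-VO)).round(4)
print("marks",W((431,121),.095),W((430,286),.095)); print("part ends",W((433,50),.095),W((431,346),.095))
print("jaws",W((503,71),.085),W((485,408),.085),W((361,70),.085),W((370,408),.085),"rod inner",W((440,50),.07),"rod axis z70 left part",W((150,44),.07), "rod lower/upper edge",W((150,57),.07),W((150,31),.07))
```

```text
marks [ 0.0389 -0.0994] [-0.0111 -0.0998]
part ends [ 0.0589 -0.0997] [-0.0307 -0.1004]
jaws [ 0.0543 -0.1219] [-0.0551 -0.12  ] [ 0.0544 -0.078 ] [-0.0551 -0.0799] rod inner [ 0.0623 -0.1031] rod axis z70 left part [ 0.0644 -0.0086] rod lower/upper edge [ 0.0604 -0.0083] [ 0.0683 -0.0089]
```

Blank measures x ≈ 0.014, y ≈ -0.100, square within 0.01 rad, so it is within about 1 mm of the rod. A gentle guarded nudge on its free end will make sure it touches.

```bash
python3 - <<'E'
from h import *
Rv=R.from_euler('z',TH).as_matrix()[:2,:2]
def rep(g):
    s=monitor.sense();print(g,round(s["clock"],2),(Rv.T@(s["position"][:2]-VO)).round(4),s["position"][2].round(4),(Rv.T@s["contact_force"][:2]).round(1),s["contact_force"][2].round(1))
def go(x,y,z,v,g=None):
    w=v2w(x,y); r=env.movel([w[0],w[1],z],velocity=v,guard=g); rep(r); return r
w=v2w(-.068,-.1);env.reach([w[0],w[1],.16],down(TH))
if not go(-.068,-.1,.066,.08,6):
    go(-.035,-.1,.066,.015,13)
    go(-.068,-.1,.066,.06)
go(-.068,-.1,.22,.2)
w=v2w(-.05,-.09);env.reach([w[0],w[1],.22],down(TH-np.pi/2))
env.hold(.2); rep(0)
save("wrist","pics/w11.png"); save("scene","pics/s11.png")
E
python3 -c "
import cv2;a=cv2.imread('pics/w11.png');cv2.imwrite('pics/w11c.png',cv2.resize(a[50:270,120:430],None,fx=2.5,fy=2.5,interpolation=cv2.INTER_CUBIC))"
```

```text
False 30.59 [-0.0677 -0.1001] 0.0664 [-0.8  0.7] -0.0
True 32.1 [-0.0445 -0.0998] 0.0656 [-0.3  0.4] 0.1
False 32.64 [-0.0679 -0.1001] 0.0662 [-0.1 -0.4] 0.8
False 33.56 [-0.0684 -0.0998] 0.2189 [-0.6  0.6] -0.0
0 35.18 [-0.05 -0.09] 0.2199 [-0.3 -1.1] -0.3
```

View pics/w11c.png

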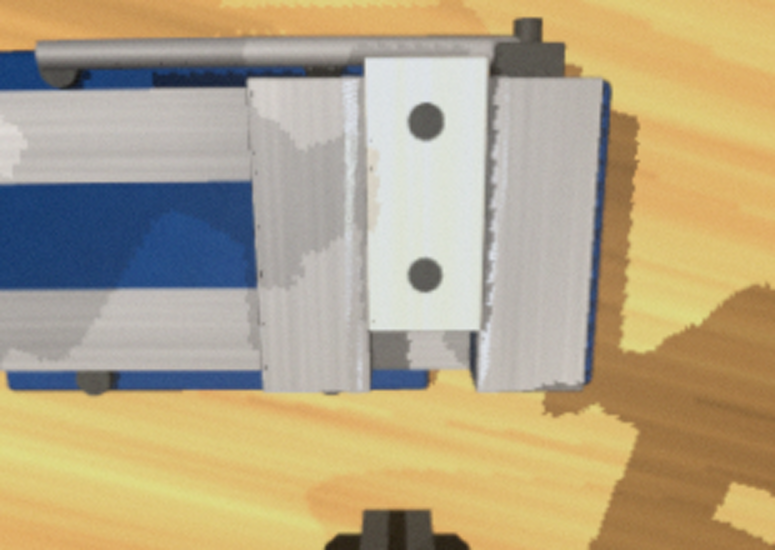

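View pics/s11.png

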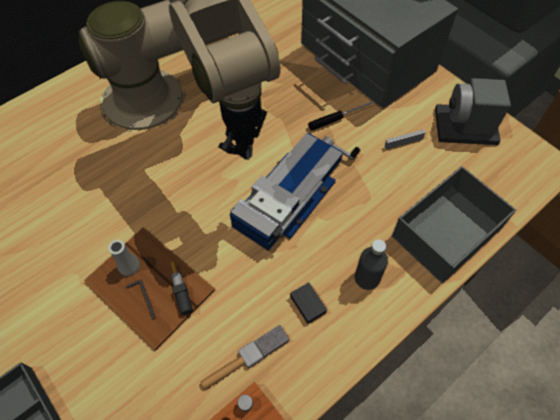

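Run:
```python
from h import *
d=np.load("pics/w11.npz"); Rv=R.from_euler('z',TH).as_matrix()[:2,:2]
W=lambda p,z:(Rv.T@(at(d,(p[0]+.5)/2.5-.5+120,(p[1]+.5)/2.5-.5+50,z)[:2]-VO)).round(4)
print("marks",W((426,121),.095),W((425,275),.095)); print("part corners",[W(p,.095) for p in [(365,58),(488,57),(481,330),(369,330)]])
print("jaws",W((500,78),.085),W((478,391),.085),W((360,78),.085),W((369,391),.085))
job.hand_in()
```

```text
marks [ 0.0398 -0.0996] [-0.0105 -0.0998]
part corners [array([ 0.059 , -0.0798]), array([ 0.0593, -0.1192]), array([-0.0298, -0.1197]), array([-0.0298, -0.0803])]
jaws [ 0.0541 -0.1246] [-0.055  -0.1204] [ 0.054  -0.0777] [-0.055  -0.0797]
the job is handed in; nothing more can be done
```

The sleeve is standing upright on the bare half of the loose-tool board, and the blank is set up in the vise against the stop rod. I handed the job in at about 35 s of the 67 s allowed; no verdict is reported.

- **Sleeve:** I gripped it by the neck, carried it over the fixed jaw and set it down with a force guard. The last scene picture shows it upright, with the other tools where they started as far as I can see.
- **Blank:** I gripped it square, moved it until it met the rod, then released it on the bed. I pushed the sliding jaw from behind until it stopped, and the stop point agreed with the expected position to about 0.3 mm. A gentle nudge on the blank's free end then made sure it touched the rod.
- **Last measurement (wrist camera):** The blank is at vise x ≈ 0.0147 m and y ≈ -0.0997 m, and square within about 0.005 rad. That puts its end about 1 mm from the rod and its side against the fixed jaw, within the camera's 2 mm accuracy. The robot is clear of everything.
- **One disagreement:** The far corner of the fixed jaw's edge measured about 4 mm off (y -0.1246 instead of -0.120). I took this for a misread of a shaded edge, because the other jaw corners and the jaw's stop point agree to within about 2.5 mm.
- **Not measured directly:** I had no reading of the jaw joint, so "jaw shut" rests on the force stop and the pictures. I judged the sleeve's tilt by eye.

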